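# Aim and lock the bench magnifier on a clamped pen's nib

### The arm

A 6-joint arm with a two-finger parallel gripper is mounted at the origin on the work surface. World frame = base frame: x ahead of the robot, y to its left, z up, the work surface at z = 0. Lengths are in m, angles in rad, forces in N, time in s.
With the tool pointing down it reaches from about 0.275 to 1 m from the base axis. Payload 8.4 kg.
Tool frame: the origin (TCP) lies midway between the tips of the shut fingers; the grasp point (between the pads) lies 19 mm behind it; z points along the fingers, y is the line along which they close (so a half turn about z gives the same grasp; the last joint's range is limited). The gripper opens to 85 mm and grips with 20 to 120 N. Pads are 22 mm wide; open, the fingers measure 114 mm over their backs; the gripper's body (76 mm by 85 mm) begins 54 mm behind the grasp point. The pads swing forward as they close: fully open they stand 13 mm farther back than shut.
Start: joints at [1.141, 0.353, 1.633, -0, 1.155, -0.002], TCP at [0.259, 0.569, 0.231] pointing down, gripper open.
Joint ranges: [-2.63, 2.63], [-0.92, 2.1], [0.06, 2.66], [-1.3, 4.44], [0, 2.69], [-3.02, 3.02]. Speed limits (rad/s): [2.22, 2.22, 2.79, 3.14, 3.14, 3.14].

### API

Orientations are given as [roll, pitch, yaw] about the fixed x, y, z axes, in that order (R = Rz(yaw) Ry(pitch) Rx(roll)).
In Python, from bench import * gives the robot as it stands.
- The arm moves only by the shell command python3 -m jog 'ROWS' [OPENING]. ROWS is JSON, a list of rows, each an object of numbers: "tx", "ty", "tz": the shift along the world's x, y, z in cm; "roll": the turn about the world's z in rad. A call has 1 to 5 rows; each row is the pose to reach, as a shift and turn from the pose commanded when the call began; what a row does not reach only later rows make up. A row lasts 1/10 s, in which the tool goes at most 50 mm and 8.59 degrees, less where a joint would pass 70% of its speed; a pose out of reach is approached as far as the arm can. A call with a gripper value outside its range is refused whole. OPENING is the closure in counts, from 0 (fully open) to 255 (shut), set as the call begins (- or left out, the last holds). The fingers move at their own pace and stop on an object; the grip force is fixed at half the most. Time passes only in rows, so rows that repeat a pose let the fingers close. It gives the time, the measured TCP pose, the force and the opening at its end, in the units of the state.
- observe(): the state, without advancing time (a new reading comes with each control period).
- capture(name): name is "scene" or "side" or "wrist"; returns the picture (400x640x3 uint8, red, green, blue); there is no depth.
- camera_params(name): a dict with "fx", "fy", "cx", "cy" (pixels), "k1" (the pictures are not rectified: a ray, as slopes to the right and down, at radius r is drawn at 1 + k1 r^2 times it, then the intrinsics apply), "cam_to_world" (4x4, takes a point from camera to world coordinates); the wrist camera has in their place "tool_from_camera" (4x4, takes a point from camera to tool coordinates, whose origin is the TCP and whose axes are the flange's). Camera axes: x right, y down, z forward; pixel columns grow to the right and rows downward; lengths in m; the calibration is good to about 2 mm. A picture is of the moment at which its call begins: read the wrist's pose just before it. camera_params takes no time and is no camera call.
- job_done(): hands the job in, once; it reports no verdict.
Trained networks look in the newest picture that a camera, given by its name, has taken for a name from the list of things; names that differ only in an ending like _2 or _b are one class to them, and where a whole thing is asked for, a point or a joint stands for the part that bears it (a point fixed in the world has none). Each returns a list of dicts, best first, with "p" (0 to 1); they miss things now and then, are a little off and sometimes report something else, mostly with a low value. They report only what shows in the picture. A call takes as long as a camera call. They do not tell look-alikes from the thing itself.
- cut_out(camera, target): "mask" (400x640 bool, what is visible of it) and "extent" ([left, top, right, bottom] in pixels, round what is visible of it).
- mark_of(camera, target): "uv" ([column, row] in pixels: a listed point, or the origin of a listed thing).
The state is a dict: "time": time; "qpos": joint angles; "joint_vel": joint speeds; "effort": joint torques, N m; "tcp_pos": TCP position; "tool_rot": TCP orientation; "ft_force": force on the tool from outside, world axes, zero at the start; "moment": the same for the moment, N m; "finger_gap": opening from 0.0 (shut) to 1.0 (fully open).
Only numpy, scipy, OpenCV 4.12 (cv2) and the standard library are available. Lean on these libraries where they do the work, as an engineer would, in place of code of your own. Each camera call takes 0.05 s, during which the arm holds its last target. There are 200 camera calls.

### The job

The bench magnifier is parked aside with its arm clamped. First crack the black T-knob on top of its column loose with a firm anticlockwise twist and back it off about a quarter turn (never force the arm round while it is clamped); then take the lens head by its rubber tab, swing and tilt it until the centre line of the lens points straight at the tip of the pen's nib in the vise, let go, and turn the T-knob clockwise again until it snaps home against its stop. Keep the fingers off the glass and the pen, and leave everything else on the desk where it is.

Things in the scene. Friction and masses are not known exactly. Their poses are not given: they have to be found in the camera images.
- swivel_axis (a point): point on the vertical swivel axis of the magnifier, 207.5 mm above the desk, at lens height. The magnifier is fixed to the desk: round black foot 124 mm across, slim steel column, then a 42 mm black hub whose horizontal aluminium arm and half-ring fork (124 mm wide) carry the lens, and the T-knob on top. This point's x axis is the stand's x axis: with joint swivel at 0 the arm points along its -x
- knob_grip (a point): centre of the grip bar of the black T-knob that stands upright on top of the hub, on the swivel axis, 261 mm above the desk. The bar is 60 mm long (along this point's x axis), 13 mm thick (y) and 22 mm high (11 mm either side of the point), on a 12 mm neck; below it a 34 mm disc, its top 25 mm below the point; the hub's top lies 41 mm, the arm's 46 mm below the point
- knob (a joint): turn of the T-knob (rad): 0 = clamped, against its stop, as at the start; grows anticlockwise seen from above up to a stop at 2.2. Sprung over-centre cam: it takes 0.3 to 0.5 N m to twist it past 0.27, then it springs open and from 1.1 on turns freely (0.05 N m). Turned clockwise it gets stiff below 1.0 (0.5 N m) until it passes 0.27 and snaps to 0; let go before that, it springs open again. Turning it does not turn the arm
- swivel (a joint): swivel of the arm and lens about the vertical axis (rad), growing anticlockwise seen from above; 0 = the arm points along -x of point swivel_axis; range -1.6 to 1.6. It turns with firm bearing friction (0.25 N m) and stays where it is left. Moving the arm out of its parking place while the knob is still clamped counts as forcing it
- tilt (a joint): tilt of the lens head in the fork (rad) about the horizontal fork pivots, which lie across the arm through the lens centre; 0 = lens level, looking straight down; positive = the outer edge with the tab goes down, so that the lens looks down and back towards the column; range -0.8 to 0.9. Stiff hinge (0.12 N m) that stays where it is left, not affected by the clamp
- lens_center (a point): centre of the magnifier lens (glass 88 mm across in a black rim 100 mm across and 14 mm thick), 165 mm out from the swivel axis. Its z axis is the centre line of the lens (pointing up out of it), its x axis lies in the lens plane towards the column, its y axis along the fork pivots
- tab_grip (a point): middle of the grip tab: a black ribbed rubber bar 12 mm wide and 12 mm thick that sticks straight out from the outer edge of the lens rim, in the lens plane, away from the column, from 58 to 114 mm from the lens centre; this point is 88 mm from the lens centre. Its axes are those of lens_center (x points back to the lens, y across the tab)
- glass: the clear glass of the lens, 88 mm across; origin at its centre; not to be touched
- nib_tip (a point): tip of the gold nib of the pen held level in the vise, 75 mm above the desk; this point's x axis runs along the pen, pointing forward out of the nib, so the barrel lies behind it along -x. The vise is fixed: aluminium, foot 70 x 60 mm, jaws up to 88 mm above the desk, centred 75 mm behind the nib tip
- pen: clear acrylic demonstrator pen, 133 mm long and 14 mm thick, held level in the vise at 75 mm height; origin on its axis between the vise jaws, x forward to the nib tip 75 mm away; not to be touched
- ring_gauge_center (a point): centre of the chrome ring gauge lying beside the vise, 52 mm across, 16 mm high; loose, leave it
- loupe_center (a point): centre of the black eye loupe standing beside the magnifier, 36 mm across, 34 mm high; loose, leave it
- buff_center (a point): centre of the buff stick lying on the black granite plate, 24 x 95 x 9 mm; loose, leave it
- blank_center (a point): centre of the orange ebonite blank, a rod 17 mm thick and 125 mm long lying in the wooden tray; loose, leave it
- ink_center (a point): centre of the ink jar, 54 mm across, 58 mm high; loose, leave it
- nib_box_center (a point): centre of the white nib box with a clear lid, 55 x 80 x 22 mm; loose, leave it
Mind the look-alikes: they are no part of the job. There is more than one size of the part that bears nib_tip; the job needs the smallest.

How it is judged:
By the outcome, as a careful person would: the job done as asked, in the order asked, and still so for the second after the job is handed in, with the robot touching nothing.
It also fails if it takes over 58 s, if anything falls off the work surface, if the arm or the gripper's body presses on something with over 40 N, if the wrist force passes 120 N, or if a joint passes its speed limit or range.

## Working session

There is one attempt and no reset: what is moved stays moved. The work goes in short steps, Python scripts to look and compute and a shell command to move; the robot and the scene stay as the last step left them, time stands still between calls to the robot, and variables do not carry over. Pictures are saved under pics/ and viewed, on a budget of 16 in all, crops included, one or two more only if the job needs it, and the job is handed in when it is done.

```bash
mkdir -p pics; ls; cat > h.py <<'E'
from bench import *
import numpy as np, cv2
from scipy.spatial.transform import Rotation as R
def cam(n):
    p=camera_params(n)
    if "cam_to_world" in p: T=np.array(p["cam_to_world"])
    else:
        s=observe(); W=np.eye(4); W[:3,3]=s["tcp_pos"]; W[:3,:3]=R.from_euler('xyz',s["tool_rot"]).as_matrix(); T=W@np.array(p["tool_from_camera"])
    return p,T
def ray(n,uv,PT=None):
    p,T=PT or cam(n); d=np.array([(uv[0]-p["cx"])/p["fx"],(uv[1]-p["cy"])/p["fy"]]); u=d.copy()
    for _ in range(20): u=d/(1+p["k1"]*(u@u))
    v=T[:3,:3]@np.array([u[0],u[1],1]); return T[:3,3],v/np.linalg.norm(v)
def atz(n,uv,z,PT=None):
    o,v=ray(n,uv,PT); return o+v*(z-o[2])/v[2]
def proj(n,X,PT=None):
    p,T=PT or cam(n); c=T[:3,:3].T@(np.array(X)-T[:3,3]); u=c[:2]/c[2]; u=u*(1+p["k1"]*(u@u)); return np.array([u[0]*p["fx"]+p["cx"],u[1]*p["fy"]+p["cy"]])
def tri(rs):
    A=0;b=0
    for o,v in rs:
        M=np.eye(3)-np.outer(v,v); A=A+M; b=b+M@o
    X=np.linalg.solve(A,b); return X,[np.linalg.norm((np.eye(3)-np.outer(v,v))@(X-o)) for o,v in rs]
E
python3 - <<'E'
from h import *
np.set_printoptions(precision=4,suppress=True)
s=observe(); print(s["time"],s["tool_rot"],s["finger_gap"])
for n in("scene","side","wrist"):
    P=cam(n); im=capture(n); cv2.imwrite(f"pics/{n}0.png",im[:,:,::-1]); print(n,P[1][:3,3],P[1][:3,2])
    for t,z in(("swivel_axis",.2075),("knob_grip",.261),("lens_center",.2075),("tab_grip",.2075),("nib_tip",.075),("pen",.075),("loupe_center",.017)):
        for d in mark_of(n,t)[:4]: print(t,round(d["p"],2),np.round(d["uv"]),atz(n,d["uv"],z,P))
print(observe()["time"])
E
```

```text
pics
0.0 [-3.1401 -0.      2.7138] 0.995666952235438
scene [ 1.3511 -0.1223  1.1782] [-0.6235  0.0944 -0.7761]
swivel_axis 0.74 [319. 244.] [ 0.6853 -0.0394  0.2075]
swivel_axis 0.51 [251. 224.] [ 0.5991 -0.1882  0.2075]
knob_grip 0.67 [316. 228.] [ 0.6765 -0.0447  0.261 ]
knob_grip 0.54 [217. 212.] [ 0.5916 -0.2596  0.261 ]
knob_grip 0.41 [317. 245.] [ 0.7228 -0.0496  0.261 ]
lens_center 0.57 [250. 222.] [ 0.5929 -0.1904  0.2075]
lens_center 0.51 [198. 216.] [ 0.5538 -0.3138  0.2075]
lens_center 0.27 [251. 224.] [ 0.5999 -0.1883  0.2075]
tab_grip 0.86 [220. 212.] [ 0.5493 -0.2614  0.2075]
nib_tip 0.61 [196. 214.] [ 0.4364 -0.3448  0.075 ]
nib_tip 0.59 [317. 237.] [ 0.5712 -0.0294  0.075 ]
nib_tip 0.55 [282. 196.] [ 0.4137 -0.1047  0.075 ]
nib_tip 0.55 [261. 270.] [ 0.6472 -0.1856  0.075 ]
pen 0.75 [239. 250.] [ 0.5766 -0.2357  0.075 ]
pen 0.65 [308. 219.] [ 0.5094 -0.0439  0.075 ]
pen 0.64 [264. 168.] [ 0.2969 -0.1456  0.075 ]
loupe_center 0.63 [376. 282.] [0.6974 0.1024 0.017 ]
side [-0.2692 -0.8575  1.2032] [ 0.5063  0.5493 -0.6648]
swivel_axis 0.93 [368. 176.] [ 0.6847 -0.0369  0.2075]
swivel_axis 0.51 [268. 179.] [0.4281 0.177  0.2075]
knob_grip 0.61 [369. 162.] [ 0.6876 -0.0338  0.261 ]
knob_grip 0.6 [219. 192.] [0.2394 0.1722 0.261 ]
lens_center 0.98 [386. 208.] [ 0.6117 -0.1829  0.2075]
tab_grip 0.69 [396. 222.] [ 0.5852 -0.2457  0.2075]
nib_tip 0.52 [331. 250.] [ 0.4482 -0.1092  0.075 ]
nib_tip 0.5 [342. 216.] [ 0.5853 -0.0185  0.075 ]
nib_tip 0.45 [396. 225.] [ 0.6883 -0.1731  0.075 ]
nib_tip 0.43 [369. 162.] [0.8775 0.1297 0.075 ]
pen 0.68 [390. 245.] [ 0.6024 -0.2227  0.075 ]
pen 0.56 [333. 230.] [ 0.5121 -0.048   0.075 ]
pen 0.55 [313. 268.] [ 0.3547 -0.1252  0.075 ]
loupe_center 0.47 [341. 196.] [0.6995 0.1045 0.017 ]
wrist [0.1959 0.5979 0.3739] [ 0.2512 -0.1133 -0.9613]
1.2
```

```bash
python3 -c "
import cv2,numpy as np
a=cv2.imread('pics/scene0.png');b=cv2.imread('pics/side0.png')
cv2.imwrite('pics/a.png',cv2.resize(a,(800,500)));cv2.imwrite('pics/b.png',cv2.resize(b,(800,500)))"
```

```text
(no output)
```

View pics/a.png

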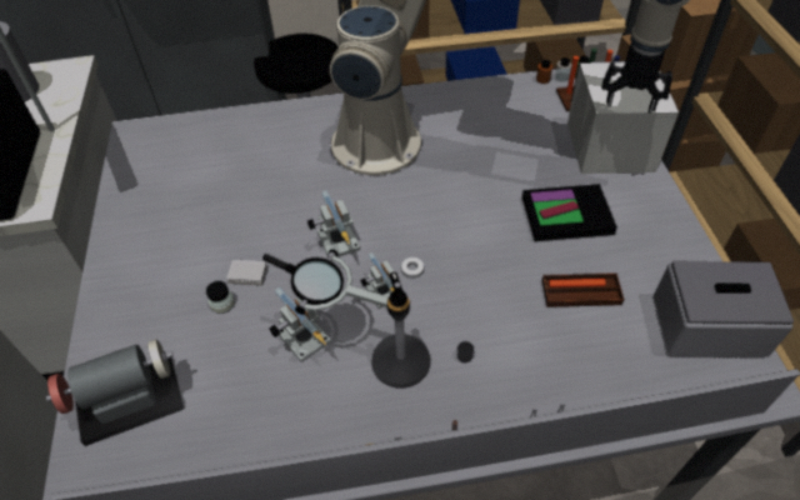

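View pics/b.png

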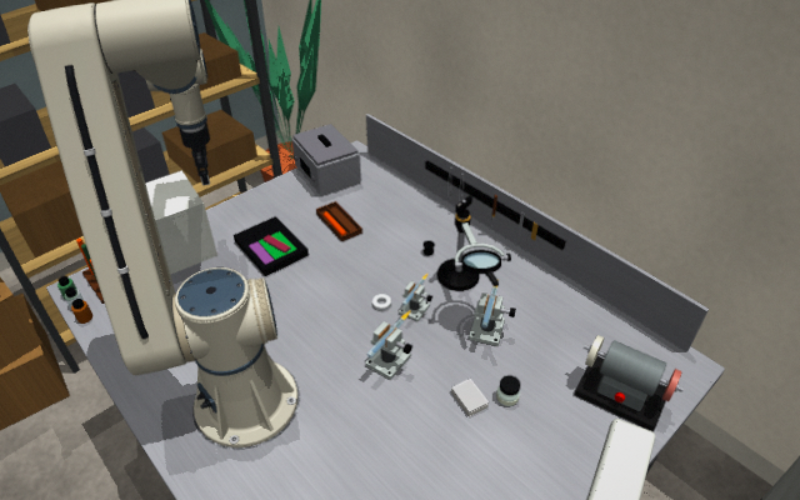

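The scene shows three pen vises around (335,230), (380,275) and (300,325), with the lens over the area at (318,282) and the knob at (398,300). The side view agrees. The nib vises come in different sizes, so I need a closer look at them.

```bash
python3 -c "
import cv2,numpy as np
a=cv2.imread('pics/scene0.png')[145:305,195:355];b=cv2.imread('pics/side0.png')[150:310,285:425]
a=cv2.resize(a,(420,420),interpolation=3);b=cv2.resize(b,(380,434),interpolation=3)[:420]
cv2.imwrite('pics/c.png',np.hstack([a,b]))"
```

```text
(no output)
```

View pics/c.png

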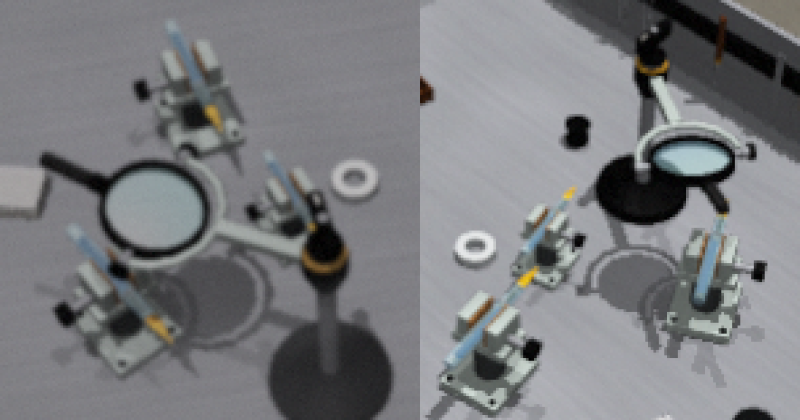

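```bash
python3 - <<'E'
from h import *
np.set_printoptions(precision=4,suppress=True)
for n in("scene","side"):
    P=cam(n); capture(n)
    for t in("pen","nib_tip"):
        for d in cut_out(n,t)[:5]: print(n,t,round(d["p"],2),np.round(d["extent"]),d["mask"].sum())
    for t in("pen","nib_tip"):
        for d in mark_of(n,t)[:8]: print(n,t,round(d["p"],2),np.round(d["uv"],1),atz(n,d["uv"],.075,P))
E
```

```text
scene pen 0.62 [296. 204. 313. 232.] 137
scene pen 0.55 [257. 150. 285. 193.] 261
scene pen 0.54 [220. 230. 260. 276.] 292
scene pen 0.42 [322. 212. 340. 223.] 220
scene nib_tip 0.62 [218. 227. 259. 273.] 290
scene nib_tip 0.48 [261. 153. 280. 193.] 252
scene nib_tip 0.45 [296. 202. 314. 230.] 131
scene pen 0.62 [264.  166.1] [ 0.2902 -0.1441  0.075 ]
scene pen 0.61 [237.7 246.3] [ 0.5637 -0.2383  0.075 ]
scene pen 0.41 [307.2 222.7] [ 0.5198 -0.0488  0.075 ]
scene nib_tip 0.69 [247.7 223. ] [ 0.4923 -0.2069  0.075 ]
scene nib_tip 0.62 [321.5 240.1] [ 0.5829 -0.0202  0.075 ]
scene nib_tip 0.62 [282.9 194.6] [ 0.4098 -0.1017  0.075 ]
scene nib_tip 0.62 [260.9 275.1] [ 0.6613 -0.1864  0.075 ]
side pen 0.68 [384. 226. 400. 263.] 197
side pen 0.65 [297. 249. 327. 288.] 231
side pen 0.63 [360. 301. 389. 331.] 501
side pen 0.56 [325. 220. 340. 244.] 119
side nib_tip 0.7 [386. 228. 396. 264.] 190
side nib_tip 0.5 [324. 221. 339. 238.] 45
side nib_tip 0.46 [296. 248. 328. 284.] 212
side nib_tip 0.19 [366. 199. 400. 227.] 539
side pen 0.66 [391.3 244.1] [ 0.609  -0.2221  0.075 ]
side pen 0.57 [332.7 232.2] [ 0.5066 -0.0538  0.075 ]
side pen 0.47 [310.7 267.4] [ 0.352  -0.1189  0.075 ]
side nib_tip 0.63 [343.7 219.2] [ 0.577  -0.0339  0.075 ]
side nib_tip 0.62 [305.4 241. ] [ 0.4136 -0.0229  0.075 ]
side nib_tip 0.61 [329.4 247.3] [ 0.4521 -0.0962  0.075 ]
```

The smallest pen is the one by the ring gauge, with its nib tip near (0.58, -0.03). Next I'll move the wrist camera above it and the knob.

```bash
python3 -m jog '[{"tz":5},{"tz":10},{"tz":15,"tx":2,"ty":-4},{"tz":19,"tx":5,"ty":-8},{"tz":19,"tx":7,"ty":-12}]' 0
python3 -m jog '[{"tx":2,"ty":-4},{"tx":4,"ty":-8},{"tx":6,"ty":-12},{"tx":8,"ty":-16},{"tx":10,"ty":-20}]'
python3 -m jog '[{"tx":2,"ty":-4},{"tx":4,"ty":-8},{"tx":6,"ty":-12},{"tx":8,"ty":-16},{"tx":10,"ty":-20}]'
python3 -m jog '[{"tx":2,"ty":-4},{"tx":4,"ty":-8},{"tx":4,"ty":-8},{"tx":4,"ty":-8},{"tx":4,"ty":-8}]'
python3 - <<'E'
from h import *
np.set_printoptions(precision=4,suppress=True)
s=observe(); print(s["time"],s["tcp_pos"],s["tool_rot"],s["qpos"])
n="wrist";P=cam(n); im=capture(n); cv2.imwrite(f"pics/w1.png",cv2.resize(im[:,:,::-1],(800,500))); print(P)
for t,z in(("swivel_axis",.2075),("knob_grip",.261),("lens_center",.2075),("tab_grip",.2075),("nib_tip",.075),("pen",.075)):
    for d in mark_of(n,t)[:4]: print(t,round(d["p"],2),np.round(d["uv"]),atz(n,d["uv"],z,P))
a=ray("scene",(314,232));b=ray("side",(341.4,220.)); print(tri([a,b]))
E
```

```text
1.7 [0.2593 0.5687 0.2313] [3.1416 0.     2.7138] [ 1.1406  0.353   1.6334 -0.      1.1552 -0.0024]
({'fx': 347.8182385566149, 'fy': 347.8182385566149, 'cx': 316.454072006579, 'cy': 198.54380442163472, 'k1': -0.012573149328974603, 'tool_from_camera': array([[ 0.001 , -0.9613, -0.2757,  0.0698],
       [ 1.    ,  0.0007,  0.001 ,  0.0003],
       [-0.0008, -0.2757,  0.9613, -0.1426],
       [ 0.    ,  0.    ,  0.    ,  1.    ]])}, array([[ 0.414 ,  0.8749,  0.2513,  0.196 ],
       [ 0.9103, -0.3981, -0.1134,  0.5979],
       [ 0.0008,  0.2757, -0.9613,  0.3739],
       [ 0.    ,  0.    ,  0.    ,  1.    ]]))
(array([ 0.5612, -0.0372,  0.0846]), [np.float64(0.001101308561598466), np.float64(0.0011013085615985201)])invalid input
invalid input
invalid input
invalid input
```

View pics/w1.png

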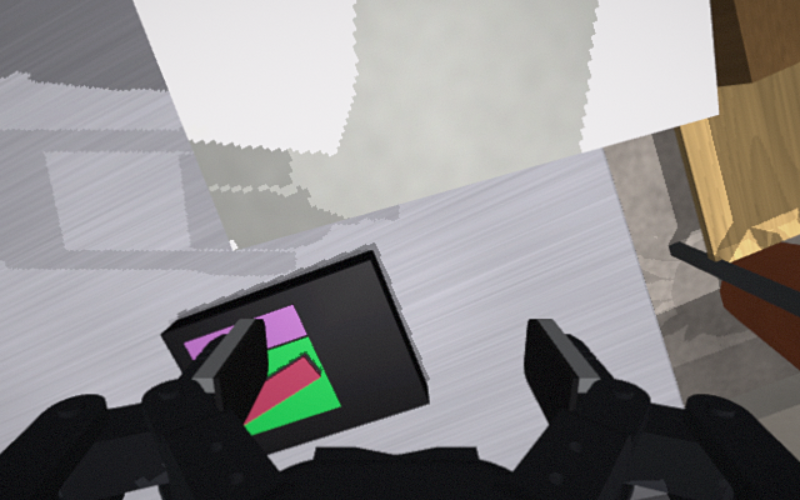

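The jogs were refused, so nothing moved; the wrist picture still shows the granite plate at the start pose. I'll try again with all the keys given.

```bash
python3 -m jog '[{"tx":0,"ty":0,"tz":5,"roll":0},{"tx":0,"ty":0,"tz":10,"roll":0},{"tx":2,"ty":-4,"tz":15,"roll":0},{"tx":5,"ty":-8,"tz":19,"roll":0},{"tx":7,"ty":-12,"tz":19,"roll":0}]' 0; python3 -m jog --help
```

```text
time: 2.55
tcp_pos: [0.3202, 0.4665, 0.419]
tool_rot: [3.137, 0.001, 2.716]
ft_force: [1.1, 0.7, 0.6]
finger_gap: 1.003invalid input: not JSON, or not a number
```

```bash

python3 -m jog '[{"tx":2,"ty":-4,"tz":0,"roll":0},{"tx":4,"ty":-8,"tz":0,"roll":0},{"tx":6,"ty":-12,"tz":0,"roll":0},{"tx":8,"ty":-16,"tz":0,"roll":0},{"tx":10,"ty":-20,"tz":0,"roll":0}]' >/dev/null
python3 -m jog '[{"tx":2,"ty":-4,"tz":0,"roll":0},{"tx":4,"ty":-8,"tz":0,"roll":0},{"tx":6,"ty":-12,"tz":0,"roll":0},{"tx":8,"ty":-16,"tz":0,"roll":0},{"tx":10,"ty":-20,"tz":0,"roll":0}]' >/dev/null
python3 -m jog '[{"tx":2,"ty":-4,"tz":0,"roll":0},{"tx":4,"ty":-7,"tz":0,"roll":0},{"tx":4,"ty":-7,"tz":0,"roll":0},{"tx":4,"ty":-7,"tz":0,"roll":0},{"tx":4,"ty":-7,"tz":0,"roll":0}]'
python3 - <<'E'
from h import *
np.set_printoptions(precision=4,suppress=True)
s=observe(); print(s["time"],s["tcp_pos"],s["tool_rot"],s["qpos"])
n="wrist";P=cam(n); im=capture(n); cv2.imwrite(f"pics/w2.png",cv2.resize(im[:,:,::-1],(800,500)))
for t,z in(("swivel_axis",.2075),("knob_grip",.261),("lens_center",.2075),("tab_grip",.2075),("nib_tip",.075),("pen",.075)):
    for d in mark_of(n,t)[:4]: print(t,round(d["p"],2),np.round(d["uv"]),atz(n,d["uv"],z,P))
E
```

```text
time: 4.05
tcp_pos: [0.5591, -0.0033, 0.4154]
tool_rot: [3.141, -0.0, 2.714]
ft_force: [-0.1, 0.9, 0.6]
finger_gap: 1.002
4.05 [ 0.5591 -0.0033  0.4154] [ 3.1413 -0.0004  2.7142] [-0.0088  0.1261  1.5282  0.0004  1.4876 -1.1522]
swivel_axis 0.73 [332. 284.] [ 0.6855 -0.041   0.2075]
swivel_axis 0.68 [336. 310.] [ 0.7191 -0.0506  0.2075]
knob_grip 0.89 [332. 310.] [ 0.6832 -0.0422  0.261 ]
lens_center 0.62 [181. 269.] [ 0.5987 -0.1867  0.2075]
tab_grip 0.71 [ 97. 272.] [ 0.5639 -0.2753  0.2075]
nib_tip 0.88 [304. 172.] [ 0.5789 -0.0299  0.075 ]
nib_tip 0.66 [193.  98.] [ 0.4261 -0.1226  0.075 ]
pen 0.96 [266. 126.] [ 0.5    -0.0515  0.075 ]
pen 0.72 [139.  29.] [ 0.3241 -0.1434  0.075 ]
```

View pics/w2.png

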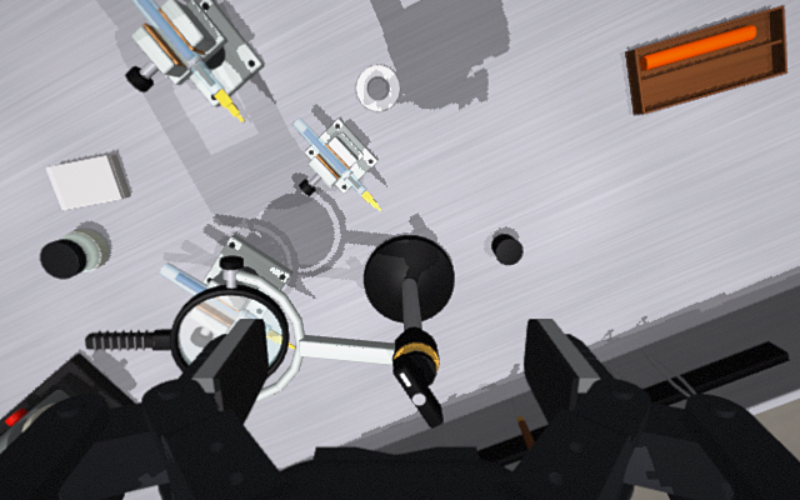

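The wrist view shows the small vise with its nib tip at about (304,168) in the original image, the hub and T-knob at (332,310), and the lens tilted nearly level at (181,269). I'll zoom in on the knob and the nib.

```bash
python3 - <<'E'
import cv2,numpy as np
a=cv2.imread('pics/w2.png'); a=cv2.resize(a,(640,400),interpolation=cv2.INTER_AREA)
k=cv2.resize(a[270:350,290:370],(400,400),interpolation=2); k=cv2.convertScaleAbs(k,alpha=2.2,beta=20)
n=cv2.resize(a[140:190,270:320],(400,400),interpolation=2)
cv2.imwrite('pics/d.png',np.hstack([k,n]))
E
```

```text
(no output)
```

View pics/d.png

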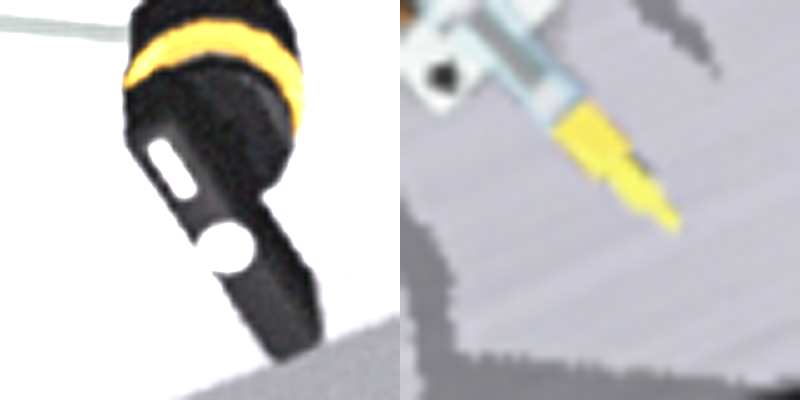

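```bash
python3 - <<'E'
from h import *
np.set_printoptions(precision=4,suppress=True)
P=cam("wrist")
c=atz("wrist",(335.4,319.4),.272,P); print("knob c",c)
a=atz("wrist",(290+127/5,270+150/5),.272,P);b=atz("wrist",(290+277/5,270+362/5),.272,P)
d=b-a;print(a,b,d,np.linalg.norm(d),"yaw",np.arctan2(d[1],d[0]))
slot=atz("wrist",(290+172/5,270+168/5),.272,P);e=c-slot;print("slot-dot yaw",np.arctan2(e[1],e[0]))
t=atz("wrist",(304.4,168.5),.075,P);print("nib wrist",t)
print(proj("scene",t),proj("side",t),proj("scene",[.685,-.04,.272]),proj("side",[.685,-.04,.272]))
A=np.array([.684,-.041]);L=np.array([.5987,-.1867]);print(np.linalg.norm(A-L),np.arctan2(*(L-A)[::-1]),np.arctan2(*(t[:2]-A)[::-1]),np.linalg.norm(t[:2]-A))
s=observe();print(s["tcp_pos"],s["time"])
E
```

```text
knob c [ 0.6873 -0.041   0.272 ]
[ 0.6603 -0.0496  0.272 ] [ 0.7152 -0.0425  0.272 ] [0.0549 0.0071 0.    ] 0.055350157223348524 yaw 0.1292244738721836
slot-dot yaw 0.1259622848623261
nib wrist [ 0.5752 -0.0284  0.075 ]
[317.9372 238.188 ] [342.1945 218.6336] [318.185  227.2763] [370.3438 160.7737]
0.16883299440571445 -2.100448262721103 3.0261373051770293 0.10950816934027376
[ 0.5593 -0.0034  0.4156] 4.4
```

```bash

python3 -m jog '[{"tx":2.5,"ty":-0.7,"tz":0,"roll":-0.14},{"tx":5,"ty":-1.4,"tz":0,"roll":-0.28},{"tx":7.5,"ty":-2.1,"tz":0,"roll":-0.42},{"tx":10,"ty":-2.9,"tz":0,"roll":-0.56},{"tx":12.7,"ty":-3.7,"tz":0,"roll":-0.70}]' >/dev/null
python3 -m jog '[{"tx":0,"ty":0,"tz":0,"roll":-0.14},{"tx":0,"ty":0,"tz":0,"roll":-0.28},{"tx":0,"ty":0,"tz":0,"roll":-0.42},{"tx":0,"ty":0,"tz":0,"roll":-0.56},{"tx":0,"ty":0,"tz":0,"roll":-0.70}]' 
python3 -m jog '[{"tx":0,"ty":0,"tz":0,"roll":-0.14},{"tx":0,"ty":0,"tz":-2,"roll":-0.28},{"tx":0,"ty":0,"tz":-4,"roll":-0.42},{"tx":0,"ty":0,"tz":-6,"roll":-0.56},{"tx":0,"ty":0,"tz":-8,"roll":-0.70}]' 
python3 -m jog '[{"tx":0,"ty":0,"tz":0,"roll":-0.14},{"tx":0,"ty":0,"tz":0,"roll":-0.28},{"tx":0,"ty":0,"tz":0,"roll":-0.42},{"tx":0,"ty":0,"tz":0,"roll":-0.48},{"tx":0,"ty":0,"tz":0,"roll":-0.48}]' 
python3 - <<'E'
from h import *
np.set_printoptions(precision=4,suppress=True)
s=observe(); print(s["time"],s["tcp_pos"],s["tool_rot"],s["qpos"])
n="wrist";P=cam(n); im=capture(n); cv2.imwrite(f"pics/w3.png",im[:,:,::-1])
for t,z in(("swivel_axis",.2075),("knob_grip",.261),("lens_center",.2075),("tab_grip",.2075),("nib_tip",.075)):
    for d in mark_of(n,t)[:3]: print(t,round(d["p"],2),np.round(d["uv"]),atz(n,d["uv"],z,P))
E
```

```text
time: 5.4
tcp_pos: [0.6865, -0.0407, 0.4153]
tool_rot: [-3.141, 0.0, 1.308]
ft_force: [0.3, -0.6, -0.4]
finger_gap: 0.999
time: 5.9
tcp_pos: [0.6864, -0.0407, 0.3346]
tool_rot: [3.142, -0.0, 0.608]
ft_force: [0.9, -0.4, 0.4]
finger_gap: 0.999
time: 6.4
tcp_pos: [0.6864, -0.0407, 0.3353]
tool_rot: [-3.142, 0.0, 0.133]
ft_force: [-0.1, 0.1, 0.1]
finger_gap: 0.999
6.4 [ 0.6864 -0.0407  0.3353] [-3.1416  0.0001  0.1333] [-0.0614  0.3806  1.3647  0.      1.3964  1.3761]
swivel_axis 0.71 [317. 190.] [ 0.6864 -0.0409  0.2075]
knob_grip 0.89 [316. 208.] [ 0.6877 -0.0396  0.261 ]
nib_tip 0.65 [446. 194.] [ 0.669  -0.2003  0.075 ]
nib_tip 0.64 [294. 250.] [ 0.5715 -0.0275  0.075 ]
```

View pics/w3.png

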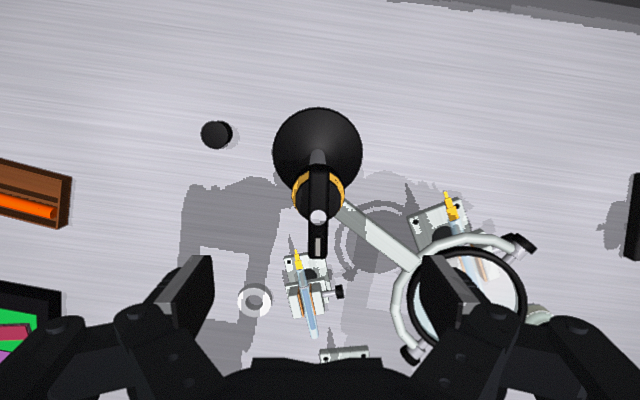

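The bar is centred and aligned under the open fingers: bar at column 318, dot at (318,216). I'll descend and grip it.

```bash

python3 -m jog '[{"tx":0,"ty":0,"tz":-3,"roll":0},{"tx":0,"ty":0,"tz":-6,"roll":0},{"tx":0,"ty":0,"tz":-8,"roll":0},{"tx":0,"ty":0,"tz":-9.1,"roll":0},{"tx":0,"ty":0,"tz":-9.1,"roll":0}]'
python3 -m jog '[{"tx":0,"ty":0,"tz":0,"roll":0},{"tx":0,"ty":0,"tz":0,"roll":0},{"tx":0,"ty":0,"tz":0,"roll":0},{"tx":0,"ty":0,"tz":0,"roll":0},{"tx":0,"ty":0,"tz":0,"roll":0}]' 255
python3 -m jog '[{"tx":0,"ty":0,"tz":0,"roll":0},{"tx":0,"ty":0,"tz":0,"roll":0},{"tx":0,"ty":0,"tz":0,"roll":0}]'; python3 -c "
from h import *
print(observe())"
```

```text
time: 7.2
tcp_pos: [0.6857, -0.0409, 0.2428]
tool_rot: [-3.141, 0.003, 0.134]
ft_force: [-0.7, 0.3, -0.1]
finger_gap: 0.999
time: 7.7
tcp_pos: [0.6867, -0.0413, 0.2449]
tool_rot: [3.141, -0.001, 0.134]
ft_force: [1.9, -16.9, 13.0]
finger_gap: 0.142
time: 8.0
tcp_pos: [0.6868, -0.0415, 0.2451]
tool_rot: [3.141, -0.001, 0.134]
ft_force: [-1.0, -3.4, 6.1]
finger_gap: 0.139
{'time': 8.0, 'qpos': array([-6.21591387e-02,  4.38889230e-01,  1.47297511e+00, -7.32231536e-04,
        1.22869643e+00,  1.37524852e+00]), 'joint_vel': array([ 0.00023464, -0.00200545,  0.00045774,  0.00047309,  0.00130043,
        0.00017464]), 'effort': array([ 2.69592650e+00, -6.41302943e+01, -3.35984123e+01,  1.14175513e+00,
       -2.83844015e-01, -5.55236789e-02]), 'tcp_pos': array([ 0.68676797, -0.04147792,  0.24508759]), 'tool_rot': array([ 3.14071527e+00, -8.78056697e-04,  1.33634338e-01]), 'ft_force': array([-0.98645905, -3.38180347,  6.05761662]), 'moment': array([-0.59039798,  0.20130064, -0.03160899]), 'finger_gap': 0.13862235335134546}
```

```bash

python3 -m jog '[{"tx":0,"ty":0,"tz":0,"roll":0.1},{"tx":0,"ty":0,"tz":0,"roll":0.22},{"tx":0,"ty":0,"tz":0,"roll":0.35},{"tx":0,"ty":0,"tz":0,"roll":0.48},{"tx":0,"ty":0,"tz":0,"roll":0.60}]'
python3 -m jog '[{"tx":0,"ty":0,"tz":0,"roll":0.12},{"tx":0,"ty":0,"tz":0,"roll":0.25},{"tx":0,"ty":0,"tz":0,"roll":0.38},{"tx":0,"ty":0,"tz":0,"roll":0.5},{"tx":0,"ty":0,"tz":0,"roll":0.62}]'
python3 -m jog '[{"tx":0,"ty":0,"tz":0,"roll":0.12},{"tx":0,"ty":0,"tz":0,"roll":0.24},{"tx":0,"ty":0,"tz":0,"roll":0.38},{"tx":0,"ty":0,"tz":0,"roll":0.38},{"tx":0,"ty":0,"tz":0,"roll":0.38}]'
python3 -c "
from h import *
s=observe();print(s['moment'],s['qpos'])
P=cam('wrist');im=capture('wrist');cv2.imwrite('pics/w4.png',im[:,:,::-1])"
```

```text
time: 8.5
tcp_pos: [0.6864, -0.0408, 0.2449]
tool_rot: [-3.141, -0.0, 0.739]
ft_force: [-3.1, -0.9, 5.5]
finger_gap: 0.142
time: 9.0
tcp_pos: [0.6858, -0.0405, 0.2449]
tool_rot: [-3.14, -0.0, 1.359]
ft_force: [-4.8, 0.3, 8.1]
finger_gap: 0.14
time: 9.5
tcp_pos: [0.6854, -0.0405, 0.2449]
tool_rot: [-3.14, -0.001, 1.734]
ft_force: [-6.6, 0.2, 8.7]
finger_gap: 0.136
[ 0.04084246  1.05916634 -0.02211962] [-6.15377089e-02  4.38469517e-01  1.47403067e+00  6.44791407e-04
  1.23124645e+00 -2.25108121e-01]
```

View pics/w4.png

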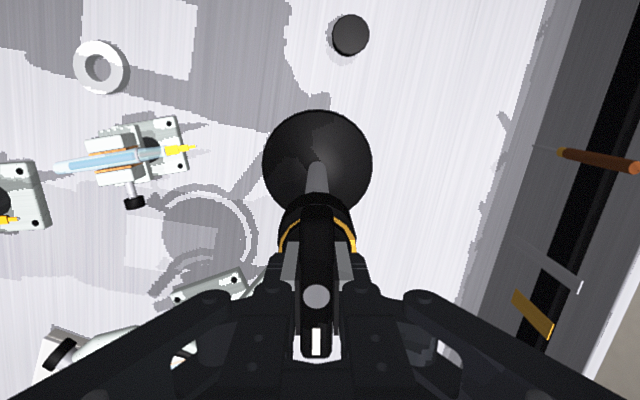

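The bar turned with the pads by 1.6 rad (dot at (317,296), bar still aligned), and the moment has dropped to about 0, so the knob is open. I'll release and retreat up, then refine the nib position from the saved views.

```bash

python3 -m jog '[{"tx":0,"ty":0,"tz":0,"roll":0},{"tx":0,"ty":0,"tz":0,"roll":0},{"tx":0,"ty":0,"tz":0,"roll":0},{"tx":0,"ty":0,"tz":0,"roll":0}]' 0
python3 -m jog '[{"tx":0,"ty":0,"tz":3,"roll":0},{"tx":0,"ty":0,"tz":7,"roll":0},{"tx":0,"ty":0,"tz":11,"roll":0},{"tx":-3,"ty":-3,"tz":13,"roll":-0.1},{"tx":-6,"ty":-6,"tz":13,"roll":-0.2}]'
python3 - <<'E'
from h import *
np.set_printoptions(precision=4,suppress=True)
P=cam("wrist");print(observe()["tcp_pos"],observe()["tool_rot"])
cv2.imwrite('pics/w5.png',capture('wrist')[:,:,::-1])
for t in("lens_center","tab_grip","knob_grip"):
    for d in mark_of("wrist",t)[:2]: print(t,round(d["p"],2),np.round(d["uv"]),atz("wrist",d["uv"],.261 if t[0]=="k" else .2075,P))
p=camera_params("wrist")
def PT(pos,rot):
    W=np.eye(4);W[:3,3]=pos;W[:3,:3]=R.from_euler('xyz',rot).as_matrix();return p,W@np.array(p["tool_from_camera"])
w2=cv2.resize(cv2.imread('pics/w2.png'),(640,400),interpolation=cv2.INTER_AREA)
for nm,im,pos,rot,g,dot in(("w2",w2,[.5591,-.0033,.4154],[3.1413,-.0004,2.7142],(304,168),(335.4,319.4)),
  ("w3",cv2.imread('pics/w3.png'),[.6864,-.0407,.3353],[-3.1416,.0001,.1333],(296,250),(318.5,216.5)),
  ("w4",cv2.imread('pics/w4.png'),[.6854,-.0405,.2449],[-3.14,-.001,1.734],(194,149),(316,296))):
    h=cv2.cvtColor(im,cv2.COLOR_BGR2HSV); m=cv2.inRange(h,(20,90,120),(38,255,255)); ys,xs=np.nonzero(m)
    k=(abs(xs-g[0])<35)&(abs(ys-g[1])<35); q=PT(pos,rot)
    W=np.array([atz("wrist",(x+.0,y+.0),.075,q)[:2] for x,y in zip(xs[k],ys[k])]); i=np.argmax(W[:,0]); 
    print(nm,k.sum(),xs[k][i],ys[k][i],W[i],"dot",atz("wrist",dot,.272,q)[:2])
E
```

```text
time: 9.95
tcp_pos: [0.6865, -0.0408, 0.2441]
tool_rot: [-3.141, -0.0, 1.734]
ft_force: [-0.1, 0.2, -0.3]
finger_gap: 0.809
time: 10.45
tcp_pos: [0.6276, -0.1011, 0.378]
tool_rot: [3.136, 0.001, 1.532]
ft_force: [-0.3, -1.2, -0.9]
finger_gap: 1.0
[ 0.6276 -0.1011  0.378 ] [3.1356 0.0007 1.5318]
lens_center 0.62 [290. 259.] [ 0.5996 -0.182   0.2075]
lens_center 0.2 [255. 341.] [ 0.5568 -0.2757  0.2075]
tab_grip 0.8 [255. 341.] [ 0.5569 -0.275   0.2075]
knob_grip 0.66 [392. 110.] [ 0.6861 -0.0404  0.261 ]
w2 79 304 167 [ 0.5718 -0.0275] dot [ 0.6861 -0.0407]
w3 104 296 249 [ 0.573  -0.0306] dot [ 0.6862 -0.0424]
w4 207 194 147 [ 0.5723 -0.0297] dot [ 0.6858 -0.0415]
```

```bash
python3 - <<'E'
from h import *
np.set_printoptions(precision=4,suppress=True)
p=camera_params("wrist")
def PT(pos,rot):
    W=np.eye(4);W[:3,3]=pos;W[:3,:3]=R.from_euler('xyz',rot).as_matrix();return p,W@np.array(p["tool_from_camera"])
q2=PT([.5591,-.0033,.4154],[3.1413,-.0004,2.7142]);q5=PT([.6276,-.1011,.378],[3.1356,.0007,1.5318])
rs=[ray("wrist",(97,272),q2),ray("wrist",(255,341),q5),ray("scene",(220,212)),ray("side",(396,222))]
A=np.array([.6855,-.0415])
for nm,r in(("all",rs),("wr",rs[:2]),("fix",rs[2:])):
    X,e=tri(r);print(nm,X,np.round(e,4),np.linalg.norm(X[:2]-A),np.arctan2(*(X[:2]-A)[::-1]))
rs=[ray("wrist",(181,269),q2),ray("wrist",(290,259),q5),ray("side",(386,208))]
X,e=tri(rs);print("lens",X,np.round(e,4),np.linalg.norm(X[:2]-A),np.arctan2(*(X[:2]-A)[::-1]))
E
python3 -c "
import cv2,numpy as np
a=cv2.imread('pics/w5.png');cv2.imwrite('pics/w5b.png',cv2.resize(a[200:400,180:440],(780,600),interpolation=2))"
```

```text
all [ 0.563  -0.2588  0.2273] [0.004  0.0014 0.0028 0.0036] 0.2494639712047643 -2.0843134447685463
wr [ 0.5603 -0.2645  0.2202] [0.0007 0.0007] 0.2557553566033924 -2.0823595585879193
fix [ 0.5671 -0.258   0.2279] [0.0003 0.0003] 0.24679180565248562 -2.0713231904506957
lens [ 0.601  -0.1842  0.2101] [0.0033 0.0037 0.0051] 0.16587593922867613 -2.1055268949705463
```

View pics/w5b.png

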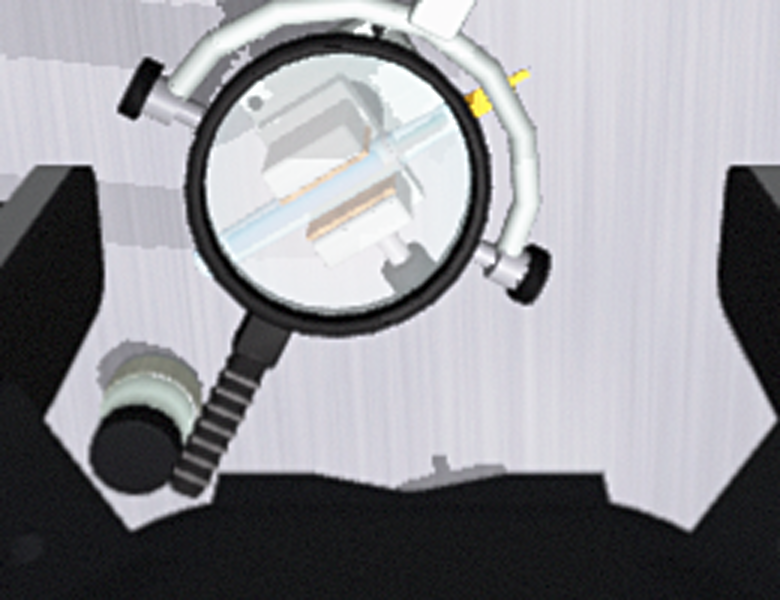

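The lens is seen from above with the tab running from (262,340) to (190,490) in the crop. It is tilted slightly up (tilt ≈ -0.2) and nothing is near it at that height. I'll take hold of it.

```bash

python3 -m jog '[{"tx":-2,"ty":-4,"tz":0,"roll":-0.12},{"tx":-4,"ty":-8,"tz":0,"roll":-0.24},{"tx":-6,"ty":-12,"tz":0,"roll":-0.36},{"tx":-6.7,"ty":-15.9,"tz":0,"roll":-0.48},{"tx":-6.7,"ty":-15.9,"tz":-2,"roll":-0.48}]'
python3 -m jog '[{"tx":0,"ty":0,"tz":-4,"roll":0},{"tx":0,"ty":0,"tz":-8,"roll":0},{"tx":0,"ty":0,"tz":-12,"roll":0},{"tx":0,"ty":0,"tz":-15.1,"roll":0},{"tx":0,"ty":0,"tz":-15.1,"roll":0}]'
python3 - <<'E'
from h import *
np.set_printoptions(precision=4,suppress=True)
P=cam("wrist");cv2.imwrite('pics/w6.png',capture('wrist')[:,:,::-1]); print(observe()["qpos"])
E
```

```text
time: 11.15
tcp_pos: [0.5604, -0.264, 0.3562]
tool_rot: [3.137, 0.001, 1.048]
ft_force: [0.8, 0.4, 0.7]
finger_gap: 1.002
time: 11.65
tcp_pos: [0.5576, -0.258, 0.1983]
tool_rot: [-3.133, 0.0, 1.055]
ft_force: [0.0, -0.0, -0.3]
finger_gap: 0.996
[-0.4362  0.3707  1.6788  0.0003  1.0968  0.0793]
```

View pics/w6.png

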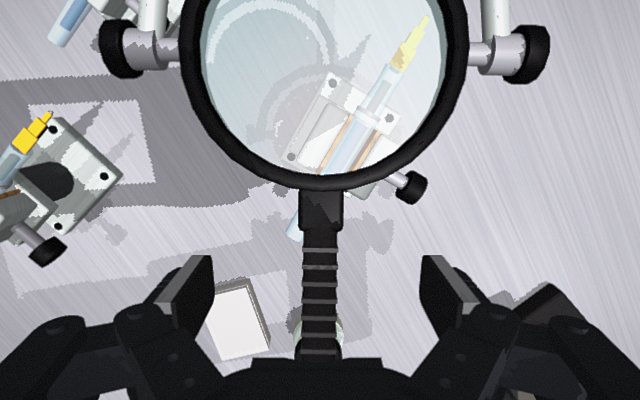

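The tab is centred between the pads at column 320. I'll grip it.

```bash

python3 -m jog '[{"tx":0,"ty":0,"tz":0,"roll":0},{"tx":0,"ty":0,"tz":0,"roll":0},{"tx":0,"ty":0,"tz":0,"roll":0},{"tx":0,"ty":0,"tz":0,"roll":0},{"tx":0,"ty":0,"tz":0,"roll":0}]' 255
python3 -m jog '[{"tx":0,"ty":0,"tz":0,"roll":0},{"tx":0,"ty":0,"tz":0,"roll":0},{"tx":0,"ty":0,"tz":0,"roll":0}]'; python3 - <<'E'
from h import *
np.set_printoptions(precision=4,suppress=True)
s=observe();print(s["tcp_pos"],s["tool_rot"],s["ft_force"],s["moment"]);cv2.imwrite('pics/w7.png',capture('wrist')[:,:,::-1])
A=np.array([.6855,-.0415]);g=np.array(s["tcp_pos"]);d=g[:2]-A;print(np.linalg.norm(d),np.arctan2(d[1],d[0]))
E
```

```text
time: 12.2
tcp_pos: [0.5596, -0.26, 0.204]
tool_rot: [3.141, -0.0, 1.054]
ft_force: [-1.8, 1.0, 1.8]
finger_gap: 0.144
time: 12.5
tcp_pos: [0.5596, -0.2601, 0.2037]
tool_rot: [3.141, 0.0, 1.054]
ft_force: [-0.6, -1.0, 2.8]
finger_gap: 0.132
[ 0.5596 -0.2601  0.2037] [3.1411 0.0001 1.0536] [-0.6434 -1.0221  2.804 ] [-0.0552 -0.0111 -0.113 ]
0.25231292459848426 -2.093398710485773
```

```bash
python3 - <<'E'
import numpy as np
A=np.array([.6855,-.0415]);r=.2523;a0=-2.0934
th=a0-np.linspace(0,1.16,13)
p=A+r*np.c_[np.cos(th),np.sin(th)]
for k in (0,4,8):
    print([tuple(np.round(100*(p[k+i]-p[k]),2))+(round(th[k+i]-th[k],3),) for i in range(1,5)])
E
```

```text
[(np.float64(-2.05), np.float64(1.32), np.float64(-0.097)), (np.float64(-3.97), np.float64(2.83), np.float64(-0.193)), (np.float64(-5.73), np.float64(4.51), np.float64(-0.29)), (np.float64(-7.31), np.float64(6.36), np.float64(-0.387))]
[(np.float64(-1.4), np.float64(1.99), np.float64(-0.097)), (np.float64(-2.61), np.float64(4.11), np.float64(-0.193)), (np.float64(-3.6), np.float64(6.34), np.float64(-0.29)), (np.float64(-4.38), np.float64(8.65), np.float64(-0.387))]
[(np.float64(-0.55), np.float64(2.38), np.float64(-0.097)), (np.float64(-0.86), np.float64(4.79), np.float64(-0.193)), (np.float64(-0.94), np.float64(7.23), np.float64(-0.29)), (np.float64(-0.79), np.float64(9.66), np.float64(-0.387))]
```

```bash

python3 -m jog '[{"tx":-2.05,"ty":1.32,"tz":0,"roll":-0.097},{"tx":-3.97,"ty":2.83,"tz":0,"roll":-0.193},{"tx":-5.73,"ty":4.51,"tz":0,"roll":-0.29},{"tx":-7.31,"ty":6.36,"tz":0,"roll":-0.387},{"tx":-7.31,"ty":6.36,"tz":0,"roll":-0.387}]'
```

```text
time: 13.05
tcp_pos: [0.4849, -0.1946, 0.2034]
tool_rot: [-3.14, -0.0, 0.664]
ft_force: [-0.9, 0.0, 0.4]
finger_gap: 0.129
```

```bash

python3 -m jog '[{"tx":-1.4,"ty":1.99,"tz":0,"roll":-0.097},{"tx":-2.61,"ty":4.11,"tz":0,"roll":-0.193},{"tx":-3.6,"ty":6.34,"tz":0,"roll":-0.29},{"tx":-4.38,"ty":8.65,"tz":0,"roll":-0.387},{"tx":-4.38,"ty":8.65,"tz":0,"roll":-0.387}]'
python3 -m jog '[{"tx":-0.55,"ty":2.38,"tz":0,"roll":-0.097},{"tx":-0.86,"ty":4.79,"tz":0,"roll":-0.193},{"tx":-0.94,"ty":7.23,"tz":0,"roll":-0.29},{"tx":-0.79,"ty":9.66,"tz":0,"roll":-0.387},{"tx":-0.79,"ty":9.66,"tz":0,"roll":-0.387}]'
python3 - <<'E'
from h import *
np.set_printoptions(precision=4,suppress=True)
s=observe();print(s["tcp_pos"],s["tool_rot"],s["ft_force"],s["moment"])
cv2.imwrite('pics/w8.png',capture('wrist')[:,:,::-1]);cv2.imwrite('pics/scene8.png',capture('scene')[:,:,::-1]);cv2.imwrite('pics/side8.png',capture('side')[:,:,::-1])
A=np.array([.6855,-.0415]);g=np.array(s["tcp_pos"]);d=g[:2]-A;print(np.linalg.norm(d),np.arctan2(d[1],d[0]))
P=cam("wrist")
for n in("wrist","side","scene"):
  for t,z in(("nib_tip",.075),("lens_center",.2075),("tab_grip",.2227)):
    for d in mark_of(n,t)[:2]: print(n,t,round(d["p"],2),np.round(d["uv"],1),atz(n,d["uv"],z,P if n=="wrist" else None))
E
```

```text
time: 13.55
tcp_pos: [0.4423, -0.1083, 0.2036]
tool_rot: [-3.141, -0.001, 0.279]
ft_force: [-0.8, -1.3, 0.2]
finger_gap: 0.131
time: 14.05
tcp_pos: [0.4351, -0.0119, 0.2035]
tool_rot: [-3.141, 0.0, -0.106]
ft_force: [-2.7, 0.4, 3.7]
finger_gap: 0.128
[ 0.4351 -0.0119  0.2035] [-3.1412  0.0003 -0.1059] [-2.6533  0.4456  3.6974] [-0.0547  0.1716 -0.3333]
0.2521117006172713 3.023936407919732
wrist nib_tip 0.87 [454.3 191.2] [ 0.4223 -0.124   0.075 ]
wrist lens_center 0.61 [316.8  51.8] [ 0.5214 -0.0225  0.2075]
wrist tab_grip 0.85 [316.8 284. ] [ 0.4344 -0.0136  0.2227]
side nib_tip 0.65 [399.  223.9] [ 0.6987 -0.1775  0.075 ]
side nib_tip 0.63 [340.3 220.7] [ 0.5634 -0.0313  0.075 ]
side lens_center 0.81 [331.5 195.1] [ 0.5266 -0.0249  0.2075]
side lens_center 0.61 [410.2 310.5] [ 0.3685 -0.4824  0.2075]
scene nib_tip 0.77 [258.8 275.1] [ 0.6604 -0.1915  0.075 ]
scene nib_tip 0.61 [281.9 193.7] [ 0.406  -0.1041  0.075 ]
scene lens_center 0.81 [315.  189.1] [ 0.5194 -0.0233  0.2075]
scene tab_grip 0.78 [315.5 162. ] [ 0.442  -0.0094  0.2227]
```

```bash

python3 -m jog '[{"tx":-0.13,"ty":0.02,"tz":-0.88,"roll":0},{"tx":-0.18,"ty":0.02,"tz":-1.77,"roll":0},{"tx":-0.13,"ty":0.02,"tz":-2.66,"roll":0},{"tx":0,"ty":0,"tz":-3.54,"roll":0},{"tx":0,"ty":0,"tz":-3.54,"roll":0}]'
python3 -m jog '[{"tx":0.1,"ty":-0.01,"tz":-0.4,"roll":0},{"tx":0.22,"ty":-0.02,"tz":-0.86,"roll":0},{"tx":0.22,"ty":-0.02,"tz":-0.86,"roll":0}]'
python3 - <<'E'
from h import *
np.set_printoptions(precision=4,suppress=True)
s=observe();print(s["tcp_pos"],s["tool_rot"],s["ft_force"],s["moment"])
cv2.imwrite('pics/w9.png',capture('wrist')[:,:,::-1])
A=np.array([.6855,-.0415]);g=np.array(s["tcp_pos"]);d=g[:2]-A;print(np.linalg.norm(d),np.arctan2(d[1],d[0]))
E
```

```text
time: 15.15
tcp_pos: [0.4353, -0.0134, 0.1676]
tool_rot: [3.142, -0.001, -0.107]
ft_force: [1.3, -1.7, 2.3]
finger_gap: 0.127
time: 15.45
tcp_pos: [0.4375, -0.0136, 0.1596]
tool_rot: [3.142, -0.001, -0.107]
ft_force: [0.7, -2.1, 3.6]
finger_gap: 0.128
[ 0.4375 -0.0136  0.1596] [ 3.1415 -0.0011 -0.1072] [ 0.7109 -2.1326  3.6367] [-0.1821 -0.4728 -0.1395]
0.2495763185192528 3.0295174691652367
```

View pics/w9.png

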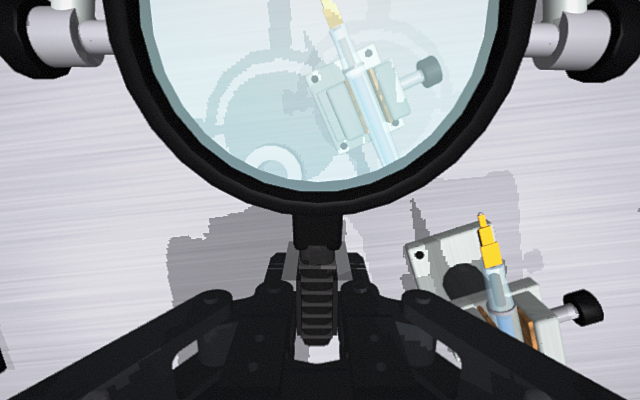

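The tab is held and the nib is visible through the glass at (330,10). To measure the tilt precisely I'll fit the rim's outline in the saved wrist pictures.

```bash
cat > fit.py <<'E'
from h import *
from scipy.optimize import least_squares
p=camera_params("wrist"); A=np.array([.6855,-.0415,.2075])
def PT(pos,rot):
    W=np.eye(4);W[:3,3]=pos;W[:3,:3]=R.from_euler('xyz',rot).as_matrix();return p,W@np.array(p["tool_from_camera"])
def frame(az,phi):
    o=np.array([np.cos(az),np.sin(az),0]); up=np.array([0,0,1.]); y=np.cross(up,o)
    u=o*np.cos(phi)-up*np.sin(phi); n=up*np.cos(phi)+o*np.sin(phi); return A+.165*o,u,y,n
def circ(az,phi,h,r,q,n="wrist"):
    c,u,y,nn=frame(az,phi); t=np.linspace(0,2*np.pi,181)[:-1]
    return np.array([proj(n,c+nn*h+r*(u*np.cos(a)+y*np.sin(a)),q) for a in t])
def hull(az,phi,q,n="wrist"):
    return cv2.convexHull(np.vstack([circ(az,phi,h,.05,q,n) for h in(-.007,.007)]).astype(np.float32))[:,0]
def rad(poly,c,ths):
    d=poly-c; a=np.unwrap(np.arctan2(d[:,1],d[:,0])); 
    if a[-1]<a[0]: a=a[::-1];d=d[::-1]
    return np.interp(ths,a,np.hypot(*d.T),period=2*np.pi)
def fit(im,q,az,phi0,n="wrist",full=False):
    g=cv2.GaussianBlur(im.max(2).astype(np.float32),(3,3),0)
    c0,u,y,_=frame(az,phi0); c=proj(n,c0,q); H,W=g.shape
    R0=hull(az,phi0,q,n); ths=np.deg2rad(np.arange(0,360,2.)); rm=rad(R0,c,ths); T=[];E=[]
    for h,r in zip(ths,rm):
        k=np.arange(.86*r,1.14*r,.25); xy=c+k[:,None]*[np.cos(h),np.sin(h)]
        if xy.min()<2 or xy[:,0].max()>W-3 or xy[:,1].max()>H-3: continue
        v=cv2.remap(g,xy[:,0].astype(np.float32)[None],xy[:,1].astype(np.float32)[None],1)[0]
        dk=np.nonzero(v<70)[0]
        if len(dk)==0: continue
        # last dark run that starts inside
        i=dk[0]
        while i<len(v) and v[i]<70: i+=1
        if i<len(v)-8: T.append(h);E.append(k[i])
    T=np.array(T);E=np.array(E)
    def res(x):
        hh=hull(az+ (x[3] if full else 0),x[0],q,n)+x[1:3]; cc=c
        return (rad(hh,cc,T)-E)
    s=least_squares(res,[phi0,0,0]+([0] if full else []),loss="soft_l1",f_scale=.7,diff_step=1e-3,x_scale=[.1,1,1]+([.1] if full else []))
    r=res(s.x); J=s.jac; cov=np.linalg.pinv(J.T@J)
    return s.x,len(T),np.median(abs(r)),np.sqrt(cov[0,0])*np.median(abs(r))*1.5
E
python3 - <<'E'
from fit import *
np.set_printoptions(precision=4,suppress=True)
s=observe()
D={"w5":([.6276,-.1011,.378],[3.1356,.0007,1.5318],-2.0934),
"w6":([.5587,-.2595,.2045],[-3.14,0,1.0536],-2.0934),
"w7":([.5596,-.2601,.2037],[3.1411,0,1.0536],-2.0934),
"w8":([.4351,-.0119,.2035],[-3.1412,0,-.1059],3.024),
"w9":(s["tcp_pos"],s["tool_rot"],3.0295)}
for k,(a,b,az) in D.items():
    im=cv2.imread(f"pics/{k}.png"); 
    for f0 in(-.2,.3): print(k,f0,fit(im,PT(a,b),az,f0))
im=cv2.imread("pics/side8.png")
for n in("side","scene"): print(n,fit(cv2.imread(f"pics/{n}8.png"),cam(n),3.024,-.2,n))
E
```

```text
w5 -0.2 (array([-0.0564, -1.9459, -0.1707]), 172, np.float64(0.6610771124841364), np.float64(0.01301564778269202))
w5 0.3 (array([ 0.0408, -2.0469, -0.077 ]), 109, np.float64(0.734494756840256), np.float64(0.03257949111003535))
w6 -0.2 (array([-0.2612,  0.7974,  6.3162]), 99, np.float64(1.1466376731353876), np.float64(0.038784735673565135))
w6 0.3 (array([-0.6055,  0.74  ,  6.7979]), 98, np.float64(0.8975298864993704), np.float64(0.023708946489890623))
w7 -0.2 (array([-0.1266, -1.4997, -2.9883]), 100, np.float64(1.033085818542986), np.float64(0.06581132027490973))
w7 0.3 (array([-0.1276, -1.5152, -2.9606]), 100, np.float64(1.0170370760120875), np.float64(0.06553256891153286))
w8 -0.2 (array([-0.0503, -0.7599, -2.383 ]), 105, np.float64(0.5497728951565364), np.float64(0.04344348922547063))
w8 0.3 (array([-0.0598, -0.7784, -2.4949]), 103, np.float64(0.5336317471841312), np.float64(0.03980559721700888))
w9 -0.2 (array([  0.0487,  -0.9911, -17.5939]), 96, np.float64(0.6785000727169148), np.float64(0.043860618168834103))
w9 0.3 (array([  0.0473,  -1.0222, -17.8015]), 92, np.float64(0.6297919043289255), np.float64(0.03907946035860954))
side (array([-0.2862, -0.4548, -0.5364]), 102, np.float64(0.14116511662948028), np.float64(0.0025056143951320926))
scene (array([-0.0664,  0.2378, -0.8218]), 121, np.float64(0.27147809081388274), np.float64(0.008671492717205825))
```

The partial views are not conclusive: φ0 comes out between -0.07 and -0.29, mean about -0.18. I'll finish the estimated tilt, release, and take full oblique views from both sides.

```bash

python3 -m jog '[{"tx":0.08,"ty":0,"tz":-0.23,"roll":0},{"tx":0.16,"ty":-0.01,"tz":-0.46,"roll":0},{"tx":0.16,"ty":-0.01,"tz":-0.46,"roll":0},{"tx":0.16,"ty":-0.01,"tz":-0.46,"roll":0}]'
python3 -m jog '[{"tx":0,"ty":0,"tz":0,"roll":0},{"tx":0,"ty":0,"tz":0,"roll":0},{"tx":0,"ty":0,"tz":0,"roll":0},{"tx":0,"ty":0,"tz":0,"roll":0}]' 0
python3 -m jog '[{"tx":0,"ty":0,"tz":4,"roll":0},{"tx":0,"ty":0,"tz":8,"roll":0},{"tx":0,"ty":0,"tz":12,"roll":0},{"tx":0,"ty":-4,"tz":15,"roll":0},{"tx":1,"ty":-8,"tz":15.5,"roll":0}]'
python3 -m jog '[{"tx":2,"ty":-4,"tz":0,"roll":0},{"tx":2,"ty":-7,"tz":0,"roll":0},{"tx":2,"ty":-7,"tz":0,"roll":0},{"tx":2,"ty":-7,"tz":0,"roll":0}]'
cat > snap.py <<'E'
import sys,json
from h import *
s=observe();k=sys.argv[1];cv2.imwrite(f'pics/{k}.png',capture('wrist')[:,:,::-1]);json.dump([list(s["tcp_pos"]),list(s["tool_rot"])],open(f'{k}.json','w'));print(k,s["time"],s["tcp_pos"])
E
python3 snap.py va
python3 -m jog '[{"tx":0,"ty":5,"tz":0,"roll":0},{"tx":0,"ty":10,"tz":0,"roll":0},{"tx":0,"ty":15,"tz":0,"roll":0},{"tx":0,"ty":20,"tz":0,"roll":0},{"tx":0,"ty":25,"tz":0,"roll":0}]'
python3 -m jog '[{"tx":0,"ty":5,"tz":0,"roll":0},{"tx":0,"ty":5,"tz":0,"roll":0},{"tx":0,"ty":5,"tz":0,"roll":0},{"tx":0,"ty":5,"tz":0,"roll":0}]'
python3 snap.py vb
python3 - <<'E'
from fit import *
import json
np.set_printoptions(precision=4,suppress=True)
for n in("side","scene"):
    cv2.imwrite(f"pics/{n}10.png",capture(n)[:,:,::-1])
    print(n,fit(cv2.imread(f"pics/{n}10.png"),cam(n),3.03,.36,n),mark_of(n,"lens_center")[:1])
for k in("va","vb"):
    a,b=json.load(open(k+".json"));im=cv2.imread(f"pics/{k}.png")
    print(k,proj("wrist",frame(3.03,.36)[0],PT(a,b)),fit(im,PT(a,b),3.03,.36),fit(im,PT(a,b),3.03,.36,full=True))
cv2.imwrite("pics/vv.png",np.vstack([cv2.resize(np.hstack([cv2.imread(f"pics/{k}.png") for k in("va","vb")]),(800,250))]))
E
```

```text
time: 15.9
tcp_pos: [0.439, -0.0136, 0.1552]
tool_rot: [-3.142, -0.001, -0.107]
ft_force: [0.9, -1.5, 4.1]
finger_gap: 0.128
time: 16.3
tcp_pos: [0.4381, -0.0135, 0.1545]
tool_rot: [-3.142, 0.001, -0.107]
ft_force: [-1.0, -0.3, -0.6]
finger_gap: 0.81
time: 16.8
tcp_pos: [0.4496, -0.094, 0.3138]
tool_rot: [3.141, -0.006, -0.104]
ft_force: [1.2, 1.1, -0.5]
finger_gap: 0.997
time: 17.2
tcp_pos: [0.4681, -0.1638, 0.3093]
tool_rot: [-3.141, 0.001, -0.109]
ft_force: [0.2, 1.2, 0.6]
finger_gap: 0.996
va 17.2 [ 0.46807692 -0.16375487  0.30933691]
time: 17.75
tcp_pos: [0.4673, 0.0895, 0.31]
tool_rot: [-3.141, -0.0, -0.106]
ft_force: [1.7, -0.5, -1.0]
finger_gap: 1.001
time: 18.15
tcp_pos: [0.4679, 0.1363, 0.3097]
tool_rot: [3.141, 0.0, -0.106]
ft_force: [0.2, -0.0, 0.5]
finger_gap: 0.998
vb 18.15 [0.46792009 0.13625937 0.30969608]
side (array([ 0.1781,  0.4292, -0.2625]), 126, np.float64(0.3811167315219661), np.float64(0.01181969293229608)) [{'uv': [328.1, 192.7], 'p': 0.61}]
scene (array([0.3574, 0.2171, 0.1019]), 78, np.float64(0.1583294345469355), np.float64(0.003948799769431902)) [{'uv': [314.2, 191.0], 'p': 0.64}]
va [110.465  146.7479] (array([ 0.3707, -0.4782,  0.2604]), 171, np.float64(0.6338608611619776), np.float64(0.004325164319509583)) (array([ 0.3709, -0.5462,  0.2583,  0.0003]), 171, np.float64(0.6330768235808932), np.float64(0.005305301945922974))
vb [541.3754  99.6589] (array([ 0.3843, -0.0501, -0.5297]), 156, np.float64(0.48790900249755964), np.float64(0.0018099890790689794)) (array([ 0.3839, -0.0649, -0.5405,  0.    ]), 156, np.float64(0.49302865236145266), np.float64(0.004057116003018551))
```

View pics/vv.png

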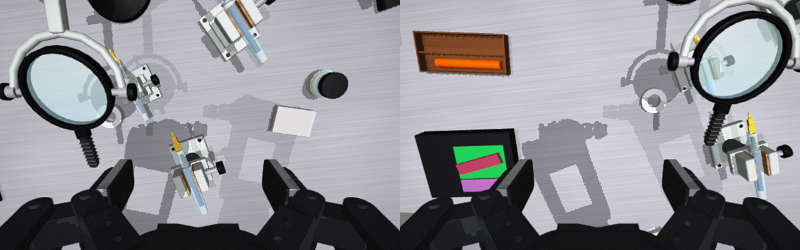

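Tilt now fits 0.371 and 0.384 in the two full views, with rim centre shifts under 0.6 px, against a target of about 0.379. I'll re-check the nib position using the new views.

```bash
python3 - <<'E'
from fit import *
import json
np.set_printoptions(precision=4,suppress=True)
V={"w2":([.5591,-.0033,.4154],[3.1413,-.0004,2.7142]),"w3":([.6864,-.0407,.3353],[-3.1416,.0001,.1333]),"w4":([.6854,-.0405,.2449],[-3.14,-.001,1.734]),"va":json.load(open("va.json")),"vb":json.load(open("vb.json"))}
rs=[]
for k,(a,b) in V.items():
    im=cv2.imread(f"pics/{k}.png"); im=cv2.resize(im,(640,400),interpolation=cv2.INTER_AREA); q=PT(a,b)
    x0,y0=proj("wrist",[.573,-.029,.075],q)
    h=cv2.cvtColor(im,cv2.COLOR_BGR2HSV);m=cv2.inRange(h,(18,50,110),(40,255,255));ys,xs=np.nonzero(m);s=np.hypot(xs-x0,ys-y0)<30;xs,ys=xs[s],ys[s]
    W=np.array([atz("wrist",(x,y),.075,q)[:2] for x,y in zip(xs,ys)])
    if not len(W): print(k,"none");continue
    i=np.argmax(W@np.array([.99,.2])); print(k,np.round((x0,y0)),len(W),xs[i],ys[i],W[i]); rs.append((k,ray("wrist",(xs[i],ys[i]),q)))
print(tri([r for k,r in rs if k!="vb"]))
A=np.array([.6855,-.0415])
for N in([.574,-.029],[.5735,-.0295],[.575,-.029]):
    d=np.array(N)-A;print(N,np.arctan2(d[1],d[0]),np.arctan((.165-np.linalg.norm(d))/.1325))
c=[cv2.resize(cv2.imread(f"pics/{k}.png")[y-30:y+30,x-30:x+30],(400,400),interpolation=0) for k,x,y in(("va",180,92),("vb",480,61))]
cv2.imwrite("pics/n.png",np.hstack(c))
E
```

```text
w2 [304. 168.] 102 304 168 [ 0.5726 -0.0291]
w3 [295. 249.] 116 294 249 [ 0.5725 -0.0272]
w4 [196. 146.] 212 195 146 [ 0.5722 -0.0289]
va [176.  79.] 111 175 79 [ 0.5735 -0.0281]
vb [469.  46.] 104 474 55 [ 0.564  -0.0341]
(array([ 0.5729, -0.0283,  0.0763]), [np.float64(0.0008091395683802474), np.float64(0.0011871988106841082), np.float64(0.0003796299305127558), np.float64(0.0004905833672284784)])
[0.574, -0.029] 3.0299511807652255 0.37921433216546546
[0.5735, -0.0295] 3.0348569809406576 0.3763288224176076
[0.575, -0.029] 3.0289493377085646 0.38566958118816763
```

View pics/n.png

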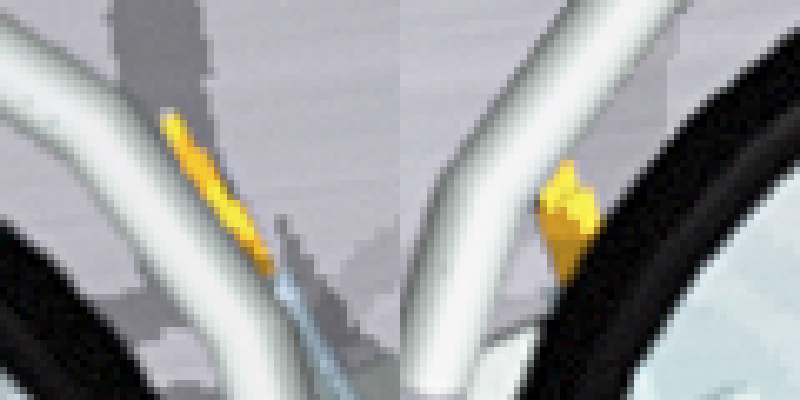

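The nib triangulates at (0.5732, -0.0283, 0.076), with its height as expected. The lens axis misses it by under 1 mm on these estimates. Now back to the knob to clamp it.

```bash

python3 -m jog '[{"tx":2,"ty":-1,"tz":1,"roll":0.14},{"tx":4,"ty":-2,"tz":2,"roll":0.28},{"tx":7,"ty":-3,"tz":3,"roll":0.42},{"tx":10,"ty":-5,"tz":3,"roll":0.56},{"tx":13,"ty":-7,"tz":3,"roll":0.70}]'
python3 -m jog '[{"tx":2,"ty":-3,"tz":0,"roll":0.14},{"tx":4,"ty":-6,"tz":0,"roll":0.28},{"tx":7,"ty":-9,"tz":0,"roll":0.42},{"tx":8.8,"ty":-10.7,"tz":0,"roll":0.56},{"tx":8.8,"ty":-10.7,"tz":0,"roll":0.70}]'
python3 -m jog '[{"tx":0,"ty":0,"tz":0,"roll":0.14},{"tx":0,"ty":0,"tz":0,"roll":0.28},{"tx":0,"ty":0,"tz":0,"roll":0.42},{"tx":0,"ty":0,"tz":0,"roll":0.44},{"tx":0,"ty":0,"tz":0,"roll":0.44}]'
python3 snap.py k1; python3 -c "
from h import *
print(observe()['tool_rot'],proj('wrist',[.6855,-.0415,.272]))"
```

```text
time: 18.9
tcp_pos: [0.5998, 0.065, 0.3402]
tool_rot: [3.141, -0.001, 0.598]
ft_force: [0.6, 0.9, -0.3]
finger_gap: 1.001
time: 19.4
tcp_pos: [0.6881, -0.0443, 0.3388]
tool_rot: [-3.142, 0.001, 1.295]
ft_force: [-0.3, -0.1, -0.4]
finger_gap: 1.0
time: 19.9
tcp_pos: [0.6864, -0.0412, 0.3397]
tool_rot: [-3.141, -0.0, 1.729]
ft_force: [0.1, 0.3, 0.3]
finger_gap: 0.999
k1 19.9 [ 0.68636894 -0.04117968  0.3396736 ]
[-3.14146985e+00 -8.50506303e-06  1.72863110e+00] [314.24241897 213.94341847]
```

View pics/k1.png

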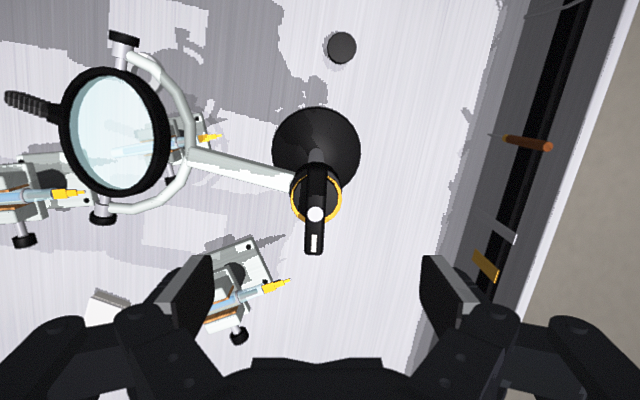

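The bar is at (315,214), matching the projected axis. I'll descend, grip and turn it clockwise to its stop.

```bash

python3 -m jog '[{"tx":-0.08,"ty":0,"tz":-3,"roll":0},{"tx":-0.08,"ty":0,"tz":-6,"roll":0},{"tx":-0.08,"ty":0,"tz":-8.5,"roll":0},{"tx":-0.08,"ty":0,"tz":-9.5,"roll":0},{"tx":-0.08,"ty":0,"tz":-9.5,"roll":0}]'
python3 -m jog '[{"tx":0,"ty":0,"tz":0,"roll":0},{"tx":0,"ty":0,"tz":0,"roll":0},{"tx":0,"ty":0,"tz":0,"roll":0},{"tx":0,"ty":0,"tz":0,"roll":0},{"tx":0,"ty":0,"tz":0,"roll":0}]' 255
python3 -m jog '[{"tx":0,"ty":0,"tz":0,"roll":0},{"tx":0,"ty":0,"tz":0,"roll":0},{"tx":0,"ty":0,"tz":0,"roll":-0.1},{"tx":0,"ty":0,"tz":0,"roll":-0.22},{"tx":0,"ty":0,"tz":0,"roll":-0.34}]'
python3 -m jog '[{"tx":0,"ty":0,"tz":0,"roll":-0.12},{"tx":0,"ty":0,"tz":0,"roll":-0.24},{"tx":0,"ty":0,"tz":0,"roll":-0.36},{"tx":0,"ty":0,"tz":0,"roll":-0.48},{"tx":0,"ty":0,"tz":0,"roll":-0.60}]'
python3 -m jog '[{"tx":0,"ty":0,"tz":0,"roll":-0.12},{"tx":0,"ty":0,"tz":0,"roll":-0.24},{"tx":0,"ty":0,"tz":0,"roll":-0.36},{"tx":0,"ty":0,"tz":0,"roll":-0.48},{"tx":0,"ty":0,"tz":0,"roll":-0.60}]'
python3 -m jog '[{"tx":0,"ty":0,"tz":0,"roll":-0.06},{"tx":0,"ty":0,"tz":0,"roll":-0.09},{"tx":0,"ty":0,"tz":0,"roll":-0.09},{"tx":0,"ty":0,"tz":0,"roll":-0.09}]'
python3 snap.py k2;python3 -c "
from h import *
s=observe();print(s['moment'],s['tool_rot'])"
```

```text
time: 20.45
tcp_pos: [0.6849, -0.0406, 0.2434]
tool_rot: [-3.139, -0.001, 1.731]
ft_force: [-0.1, 0.7, -0.0]
finger_gap: 0.996
time: 20.95
tcp_pos: [0.6855, -0.0406, 0.2453]
tool_rot: [-3.142, 0.0, 1.733]
ft_force: [-10.1, -0.8, 16.4]
finger_gap: 0.146
time: 21.45
tcp_pos: [0.6856, -0.0409, 0.2455]
tool_rot: [3.141, 0.0, 1.388]
ft_force: [-2.6, -1.8, 5.1]
finger_gap: 0.141
time: 21.95
tcp_pos: [0.6861, -0.041, 0.2455]
tool_rot: [3.14, -0.0, 0.788]
ft_force: [0.6, -2.7, 3.9]
finger_gap: 0.138
time: 22.45
tcp_pos: [0.6863, -0.0415, 0.2455]
tool_rot: [3.14, -0.001, 0.188]
ft_force: [0.6, -4.7, 3.4]
finger_gap: 0.141
time: 22.85
tcp_pos: [0.6863, -0.0415, 0.2455]
tool_rot: [3.14, -0.002, 0.105]
ft_force: [1.2, -6.0, 5.8]
finger_gap: 0.145
k2 22.85 [ 0.68633721 -0.04151193  0.24550168]
[-0.92570497  0.00353925  0.73824521] [ 3.13962758e+00 -1.60474728e-03  1.04627055e-01]
```

The stop reaction is felt (0.74 N m at yaw 0.105, against 0.13 when it was clamped). I'll release, retreat and verify.

```bash

python3 -m jog '[{"tx":0,"ty":0,"tz":0,"roll":0.02},{"tx":0,"ty":0,"tz":0,"roll":0.02},{"tx":0,"ty":0,"tz":0,"roll":0.02},{"tx":0,"ty":0,"tz":0,"roll":0.02},{"tx":0,"ty":0,"tz":0,"roll":0.02}]' 0
python3 -m jog '[{"tx":0,"ty":0,"tz":3,"roll":0},{"tx":0,"ty":0,"tz":6,"roll":0},{"tx":0,"ty":0,"tz":9,"roll":0},{"tx":0,"ty":0,"tz":9.5,"roll":0},{"tx":0,"ty":0,"tz":9.5,"roll":0}]' 
python3 snap.py k3
python3 -m jog '[{"tx":-4,"ty":-3,"tz":0,"roll":0},{"tx":-8,"ty":-6,"tz":0,"roll":0},{"tx":-12,"ty":-9,"tz":-1,"roll":0},{"tx":-16,"ty":-11,"tz":-2,"roll":0},{"tx":-20,"ty":-12,"tz":-3,"roll":0}]' >/dev/null
python3 -m jog '[{"tx":-1.5,"ty":0,"tz":0,"roll":-0.12},{"tx":-1.5,"ty":0,"tz":0,"roll":-0.23},{"tx":-1.5,"ty":0,"tz":0,"roll":-0.23},{"tx":-1.5,"ty":0,"tz":0,"roll":-0.23}]'
python3 snap.py vc
python3 -m jog '[{"tx":0,"ty":5,"tz":0,"roll":0},{"tx":0,"ty":10,"tz":0,"roll":0},{"tx":0,"ty":15,"tz":0,"roll":0},{"tx":0,"ty":20,"tz":0,"roll":0},{"tx":0,"ty":25,"tz":0,"roll":0}]' >/dev/null
python3 -m jog '[{"tx":0,"ty":5,"tz":0,"roll":0},{"tx":0,"ty":5,"tz":0,"roll":0},{"tx":0,"ty":5,"tz":0,"roll":0},{"tx":0,"ty":5,"tz":0,"roll":0}]'
python3 snap.py vd
python3 - <<'E'
from fit import *
import json
np.set_printoptions(precision=4,suppress=True)
N=np.array([.5732,-.0283,.075])
for k in("va","vb","vc","vd"):
    a,b=json.load(open(k+".json"));q=PT(a,b);x,n,r,e=fit(cv2.imread(f"pics/{k}.png"),q,3.0295,.378)
    c0=frame(3.0295,.378)[0]; c=atz("wrist",proj("wrist",c0,q)+x[1:3],.2075,q); d=c-A; az=np.arctan2(d[1],d[0])
    cc,u,y,nn=frame(az,x[0]); w=N-cc; print(k,x,n,"az",az,"r",np.hypot(*d[:2]),"miss mm",1000*w@u,1000*w@y)
E
python3 -c "
import cv2,numpy as np
a=cv2.imread('pics/k3.png');b=cv2.imread('pics/vc.png');cv2.imwrite('pics/fin.png',cv2.resize(np.hstack([a,b]),(800,250)))"
```

```text
time: 23.4
tcp_pos: [0.6856, -0.0404, 0.2446]
tool_rot: [-3.141, 0.0, 0.123]
ft_force: [-0.3, 0.6, -0.3]
finger_gap: 0.968
time: 23.9
tcp_pos: [0.6861, -0.0405, 0.3409]
tool_rot: [3.141, -0.002, 0.123]
ft_force: [-0.0, 0.1, -0.6]
finger_gap: 1.0
k3 23.9 [ 0.68611599 -0.04052179  0.34086514]
time: 24.85
tcp_pos: [0.4704, -0.1604, 0.3088]
tool_rot: [-3.141, 0.001, -0.104]
ft_force: [0.2, 0.4, 0.2]
finger_gap: 1.003
vc 24.85 [ 0.4704145  -0.1603951   0.30884836]
time: 25.8
tcp_pos: [0.4706, 0.1389, 0.3094]
tool_rot: [3.141, 0.001, -0.106]
ft_force: [0.2, -0.9, 0.4]
finger_gap: 1.004
vd 25.8 [0.47064829 0.13887779 0.30937971]
va [ 0.3701 -0.3979  0.2197] 170 az 3.0276382914007396 r 0.1651555548243905 miss mm -0.4871504268069344 -0.34499119059814287
vb [ 0.3841  0.0934 -0.5555] 156 az 3.029491116342351 r 0.16463544299120855 miss mm 1.5086752641117658 -0.5544941965686994
vc [ 0.3701 -0.435   0.1771] 170 az 3.027516256559869 r 0.16512728825954626 miss mm -0.48208151319731085 -0.3311923923353877
vd [ 0.3837  0.1592 -0.6341] 152 az 3.02969912616703 r 0.1645815850113954 miss mm 1.4493304841100123 -0.5780142210335151
```

View pics/fin.png

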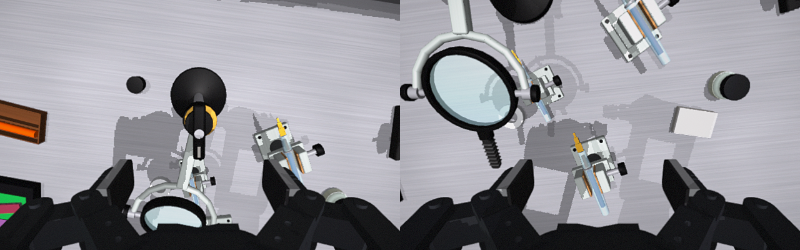

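The knob bar is back at its clamped orientation, the lens is unchanged, and the robot is clear of everything. Handing in.

```bash
python3 -c "
from bench import *
print(job_done())"
```

```text
the job is handed in; nothing more can be done
None
```

The magnifier is aimed at the smallest pen's nib and clamped again, and the job was handed in at about 26 s. No verdict was reported.

- **Knob loosened:** I gripped the T-knob and turned it 1.6 rad anticlockwise. The moment fell to about 0, so it was open before I moved the arm.
- **Lens aimed:** holding only the rubber tab, I swung the arm about -1.16 rad and tilted the head to about 0.377 rad. I then let go.
- **Knob clamped:** I turned the knob clockwise until it pressed on its stop, with about 0.74 N m felt there. After I let go, the bar was back at its starting direction.

**Last checks:** the nib tip triangulated at (0.573, -0.028, 0.076), matching its given height of 75 mm. Fits of the lens rim from both sides put the centre line about 0.5 mm and 1.5 mm from the tip, and they were the same before and after clamping. I saw nothing else on the desk move.

**Disagreements:**
- The two side views differ slightly on the tilt, 0.370 against 0.384; I took the mean.
- Earlier fits from partial views, and the fixed side camera's final fit (0.178), did not agree with these; I relied on the two full wrist views. The scene camera gave 0.357.

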